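# Park the spring plunger, shift the sample shuttle and lock it in its next hole

### The arm

A 7-joint arm with a two-finger parallel gripper is mounted at the origin on a cart in front of the work surface, level with it; the furniture and walls round the work are solid. World frame = base frame: x ahead of the robot, y to its left, z up, the work surface at z = 0. Lengths are in mm, angles in rad, forces in N, time in s.
With the tool pointing down it reaches from about 400 to 875 mm from the base axis. Payload 4.4 kg.
Tool frame: the origin (TCP) lies at the very end of the fingers, on their centre line; the grasp point (between the pads) lies 19 mm behind it; z points along the fingers, y is the line along which they close (so a half turn about z gives the same grasp; the last joint's range is limited). The gripper opens to 85 mm and grips with 20 to 120 N. Pads are 22 mm wide; open, the fingers measure 114 mm over their backs; the gripper's body (76 mm by 85 mm) begins 54 mm behind the grasp point. The pads swing forward as they close: fully open they stand 13 mm farther back than shut.
Start: joints at [-1.391, 0.628, 0.038, 1.517, -0.027, 0.996, -0.02], TCP at [158.141, 630.483, 231.313] pointing down, gripper open.
Joint ranges: [-3.06, 3.06], [-0.37, 2.12], [-1.25, 1.32], [0.18, 2.47], [-1.1, 4.24], [0.23, 1.98], [-2.94, 2.94]. Speed limits (rad/s): [2.57, 2.57, 3.14, 3.14, 3.14, 3.14, 3.14].

### API

Orientations are given as [roll, pitch, yaw] about the fixed x, y, z axes, in that order (R = Rz(yaw) Ry(pitch) Rx(roll)).
In Python, from cell import read_state, get_image, camera_info, finish_job gives the robot as it stands.
- The arm moves only by the tool play_rows, never from a script. Its argument "deltas" is one flat list of numbers, 7 for each row, row after row: the shift along the tool's x, y, z in mm, then the turn, a rotation vector about the tool's x, y, z in rad, then the opening, from 0 (shut) to 1 (fully open). In form: [dx, dy, dz, ax, ay, az, grip, dx, dy, dz, ax, ay, az, grip, ...]. A call has 1 to 10 rows; each row is the pose to reach, as a shift and turn from the pose commanded when the call began, along the tool's axes at that moment; what a row does not reach only later rows make up. A row lasts 1/8 s, in which the tool goes at most 62.5 mm and 10.7 degrees, less where a joint would pass 70% of its speed; a pose out of reach is approached as far as the arm can. A call with a gripper value outside its range is refused whole. The fingers move at their own pace and stop on an object; the grip force is fixed at half the most. Time passes only in rows, so rows that repeat a pose let the fingers close. It gives the time, the measured TCP pose, the force, the opening and the grip force at its end, in the units of the state.
- read_state(): the state, without advancing time (a new reading comes with each control period).
- get_image(name): name is "side" or "top"; returns the picture (420x560x3 uint8, red, green, blue); there is no depth.
- camera_info(name): a dict with "fx", "fy", "cx", "cy" (pixels), "T" (4x4, takes a point from camera to world coordinates). Camera axes: x right, y down, z forward; pixel columns grow to the right and rows downward; lengths in mm; the calibration is good to about 2 mm. A picture is of the moment at which its call begins. camera_info takes no time and is no camera call.
- finish_job(): hands the job in; it is judged then, once.
The state is a dict: "clock": time; "qpos": joint angles; "qd": joint speeds; "tau": joint torques, N m; "eef_pos": TCP position; "tool_rot": TCP orientation; "force": force on the tool from outside, world axes, zero at the start; "torque": the same for the moment, N m; "width": finger opening in mm; "gripper_force": force on a finger pad.
Only numpy, scipy, OpenCV 4.12 (cv2) and the standard library are available. Lean on these libraries where they do the work, as an engineer would, in place of code of your own. Each camera call takes 0.05 s, during which the arm holds its last target. There are 200 camera calls.

### The job

The sample shuttle is locked at its left end by the spring plunger with the red wing knob. Pull the knob up and twist it clockwise into its rest notch so that it stays retracted when you let go, slide the carriage to the right by its black knob, then turn the red knob back and, with the pin riding on the blue index plate, feel for the hole until the pin has dropped fully home and locks the carriage there. Do not force the plunger at any time, keep the tubes upright in their nest, and leave the cup, the cover-glass box and the petri dish where they are.

Things in the scene. Friction and masses are not known exactly. Their poses are not given: they have to be found in the camera images.
- shuttle: Sample shuttle's fixed base: aluminium plate 200 mm long (y -105 to +95), 100 mm deep (x -54 to +46), two steel rods along y, dark steel bracket on its front edge (robot's side) carrying the plunger. Origin: on the worktop; x away from the robot, y left along the rods, z up. Plunger axis at x -30, y 0 mm. Heights here are above the worktop. Bolted down.
- carriage (a joint): Slide of the white carriage, m: 0 at its left end (start, locked by a hole in its steel strip), growing to the right (-y of shuttle), 0.060 at the right-hand stop. Its blue index plate (top 36 mm up) is under the pin from 0.025 on; it is clamped where the last user set it, so its 11 mm hole meets the 8 mm pin at an unmeasured place, 0.042 to 0.058, with 1.5 mm play. Friction 2 N.
- pull_knob (a point): Centre of the top of the carriage's black pull knob: round upright grip 22 mm across, 33 mm high (70 to 103 mm up) on a 10 mm stem over a flat tongue (top 41 mm up), at x 5 mm of shuttle, 78 mm left of the carriage's middle; moves with the carriage. Free on all sides; the nearest tube cap is 60 mm to its right and 17 mm further back.
- plunger: Spring plunger: 8 mm steel pin, dark cross-pin 30 mm long, red wing knob on top. Origin on its axis, at worktop height while down. Spring: about 7 N down when seated, 0.3 N more per mm of lift. Its parts stand 28 N of contact force: pulling or turning on once stopped, or twisting before the ridge is cleared, exceeds it. Stops are hard: 1 mm or 2 deg too far adds 10 to 15 N.
- bridge (a point): Plunger axis at the bridge top, 46 mm up. Screwed into it, to unmeasured height and angle, a brass collar 31 mm across: the cross-pin rises 13.5 to 19.5 mm out of its recess; a hard upper stop comes 3 mm later (16.5 to 22.5). Feel for it, come back 1 mm, turn clockwise over a bevelled ridge until a shoulder is felt, 43 to 79 deg from the start; the rest notch, 2.5 mm deep, lies right before it.
- wing (a point): Centre of the top of the red wing knob, a bar 38 mm long, 12 mm thick, 24 mm high (80 to 104 mm up while seated); x axis along the bar, y across the 12 mm, z up. Moves and turns with the plunger. The collar below it reaches at most 78 mm up. Grip across the 12 mm; tube caps begin 43 mm behind the knob's axis.
- pin_tip (a point): Lower end of the plunger's pin, on its axis: 27 mm up when fully home in a hole; 36 mm up riding on the blue plate; 38 to 44 mm up when parked in the rest notch, clear of the carriage and 5.5 mm below the upper stop. Riding, it adds a few N of drag to the carriage; when it drops the carriage stops dead.
- knob_turn (a joint): Turn of the knob, rad, growing clockwise seen from above: 0 at the start (the recess leaves the cross-pin free play, at least 2 degrees each way), between 0.63 and 1.38 when parked in the rest notch, depending on how the collar is screwed in. Left on the ridge, the knob slides off and drops.
- tube_a: Stoppered sample tube, 77 mm high, 13 mm across (cap 16 mm), standing loose in a 24 mm deep hole of the carriage's white nest; origin at its foot, 38 mm up. The right-hand one.
- tube_b: The same, the middle tube, 22 mm to the left of tube_a.
- tube_c: The same, the left-hand tube, 44 mm to the left of tube_a.
- specimen_cup: Bystander: white specimen cup with red lid, 65 mm across, 66 mm high, to the right of the shuttle; origin under its centre.
- cover_box: Bystander: small black and yellow box of cover glasses, 40 x 55 x 32 mm, to the left of the shuttle; origin under its centre.
- petri: Bystander: petri dish, 63 mm across, 13 mm high, behind the shuttle; origin under its centre.

How it is judged:
By the outcome, as a careful person would: the job done as asked, in the order asked, and still so for the second after the job is handed in, with the robot touching nothing.
It also fails if it takes over 72 s, if anything falls off the work surface, if the arm or the gripper's body presses on something with over 40 N, if the wrist force passes 120 N, or if a joint passes its speed limit or range.

## Working session

There is one attempt and no reset: what is moved stays moved. The work goes in short steps, Python scripts to look and compute and a tool call to move; the robot and the scene stay as the last step left them, time stands still between calls to the robot, and variables do not carry over. Pictures are saved under pics/ and viewed, at most 10 in all, crops included, and the job is handed in when it is done.

Besides the shell and the picture viewer there is one more tool, called after "Call:" in YAML: its name, and indented under it one key for each argument. play_rows: Moves the arm, as the interface text tells. Its arguments: {"type":"object","properties":{"deltas":{"type":"array"}},"required":["deltas"]}

```bash
mkdir -p pics; python3 - <<'E'
from cell import *
import cv2,numpy as np
s=read_state();print(s['clock'],s['eef_pos'],s['tool_rot'],s['force'],s['width'])
for n in('top','side'):
    cv2.imwrite(f'pics/{n}0.png',get_image(n)[:,:,::-1]);c=camera_info(n);print(n,c['fx'],c['fy'],c['cx'],c['cy']);print(np.round(c['T'],3))
E
```

```text
0.0 [157.95824522 629.86812855 230.38303691] [-3.13969591e+00 -3.34940227e-05  2.89577168e+00] [ 0.87409865 -0.10865311 -0.35324117] 85.28685619805711
top 405.8425501465008 405.8425501465008 273.5395680108325 211.86400565396696
[[ 6.00000e-03 -9.94000e-01  1.05000e-01  4.64798e+02]
 [-1.00000e+00 -7.00000e-03 -1.60000e-02  2.64719e+02]
 [ 1.70000e-02 -1.05000e-01 -9.94000e-01  9.36816e+02]
 [ 0.00000e+00  0.00000e+00  0.00000e+00  1.00000e+00]]
side 540.2940798570276 540.2940798570276 281.74684741529654 209.81013303743816
[[ 4.98000e-01 -6.00000e-01  6.26000e-01 -8.82370e+01]
 [-8.67000e-01 -3.61000e-01  3.44000e-01 -9.64890e+01]
 [ 2.00000e-02 -7.14000e-01 -7.00000e-01  8.21586e+02]
 [ 0.00000e+00  0.00000e+00  0.00000e+00  1.00000e+00]]
```

View pics/top0.png

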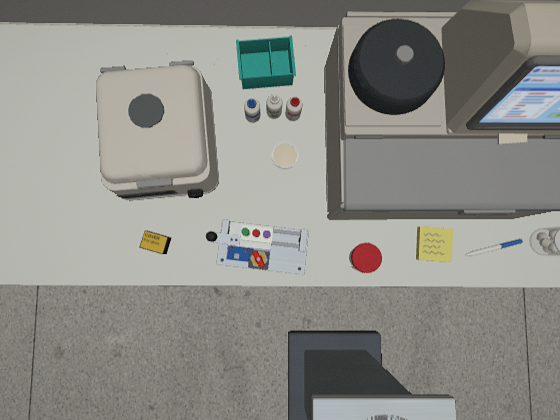

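View pics/side0.png

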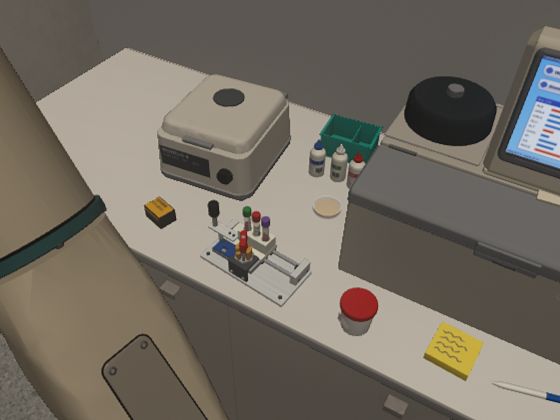

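```bash
python3 - <<'E'
import cv2,numpy as np
a=cv2.imread('pics/top0.png')[212:282,200:320];b=cv2.imread('pics/side0.png')[195:305,195:315]
a=cv2.resize(a,None,fx=6.4,fy=6.4,interpolation=cv2.INTER_CUBIC)
cv2.imwrite('pics/ta.png',a)
cv2.imwrite('pics/sb.png',cv2.resize(b,None,fx=5,fy=5,interpolation=cv2.INTER_CUBIC))
E
```

```text
(no output)
```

View pics/ta.png

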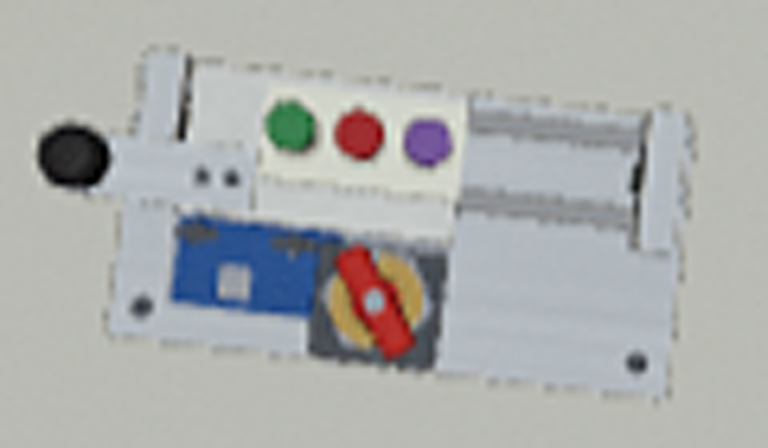

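View pics/sb.png

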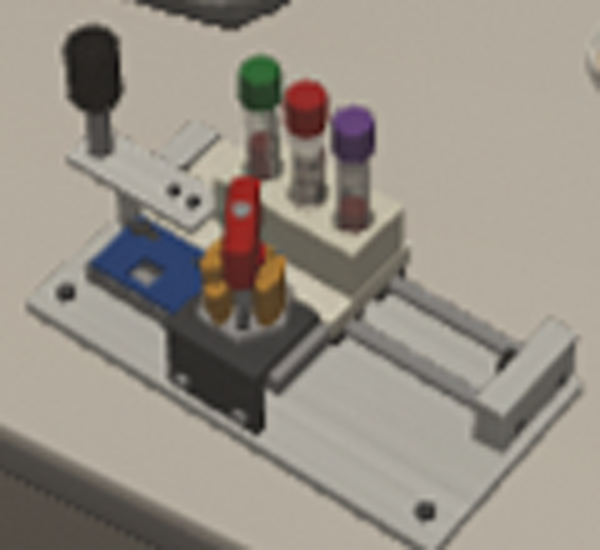

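```bash
cat > h.py <<'E'
from cell import *
import numpy as np
def ray(n,u,v):
    c=camera_info(n);T=np.array(c['T']);return T[:3,3],T[:3,:3]@np.array([(u-c['cx'])/c['fx'],(v-c['cy'])/c['fy'],1])
def onz(n,u,v,z):
    o,d=ray(n,u,v);return o+d*(z-o[2])/d[2]
def ct(u,v): return (u+.5)/6.4-.5+200,(v+.5)/6.4-.5+212
def cs(u,v): return (u+.5)/5-.5+195,(v+.5)/5-.5+195
E
python3 - <<'E'
from h import *
np.set_printoptions(precision=1,suppress=True)
W=onz('top',*ct(375,301),104);P=onz('top',*ct(73,155),103)
print('wing',W,onz('side',*cs(242,208),104));print('pull',P,onz('side',*cs(92,40),103))
for n,p,q in(('tubes',(290,126),(260,68)),('m',(359,135),(306,92)),('a',(428,141),(353,118))):print(n,onz('top',*ct(*p),115),onz('side',*cs(*q),115))
print('bar',onz('top',*ct(352,250),104),onz('top',*ct(399,354),104))
c=[onz('top',*ct(*p),8) for p in((108,335),(665,400),(690,112))];print(c)
H=onz('top',*ct(235,282),36);Hs=onz('side',*cs(148,271),36);print('hole',H,Hs)
# fit yaw from model points (shuttle frame), carriage middle at pull y-78
M=np.array([[-30,0],[5,None if 0 else 0]],float)
v=c[1]-c[0];print('yaw edge',np.arctan2(v[0],-v[1]))
v=c[2]-c[1];print('yaw side',np.arctan2(v[1],v[0])*1)
E
```

```text
wing [456.4 281.8 104. ] [458.1 281.6 104. ]
pull [502.3 378.9 103. ] [503.1 378.9 103. ]
tubes [511.4 309.  115. ] [513.1 308.6 115. ]
m [508.7 287.2 115. ] [511.1 287.2 115. ]
a [506.9 265.3 115. ] [508.5 265.2 115. ]
bar [472.6 289.3 104. ] [439.8 274.1 104. ]
[array([443. , 378.2,   8. ]), array([421.2, 180.8,   8. ]), array([523.4, 171.6,   8. ])]
hole [462.  331.5  36. ] [463.5 330.6  36. ]
yaw edge -0.11012749311855917
yaw side -0.08970624373881748
```

```bash
cat >> h.py <<'E'
from scipy.spatial.transform import Rotation as R
np.set_printoptions(precision=2,suppress=True)
def to(p,yaw=None):
    s=read_state();r=R.from_euler('xyz',s['tool_rot']);y=s['tool_rot'][2] if yaw is None else yaw
    t=R.from_euler('xyz',[np.pi,0,y]);print(s['clock'],'d',r.inv().apply(np.array(p)-s['eef_pos']),'rv',(r.inv()*t).as_rotvec(),'F',np.array(s['force']),'w',s['width'])
E
python3 -c "
from h import *
to([457.2,281.7,200],3.576);to([457.2,281.7,140],3.576)"
```

```text
0.1 d [-374.94 -264.9    30.96] rv [-0.   -0.   -0.68] F [-0.46  0.75  0.28] w 85.45181069791087
0.1 d [-374.93 -264.8    90.96] rv [-0.   -0.   -0.68] F [-0.46  0.75  0.28] w 85.45181069791087
```

Call:
play_rows:
  deltas: [-47,-33,0,0,0,-0.08,1,-94,-66,0,0,0,-0.17,1,-141,-99,0,0,0,-0.25,1,-188,-132,0,0,0,-0.34,0.8,-234,-165,0,0,0,-0.42,0.6,-281,-199,10,0,0,-0.51,0.5,-328,-232,20,0,0,-0.6,0.45,-375,-265,31,0,0,-0.68,0.4,-375,-265,50,0,0,-0.68,0.4,-375,-265,50,0,0,-0.68,0.4]

```text
clock: 1.35
eef_pos: [456.6, 280.9, 180.0]
tool_rot: [-3.141, -0.004, -2.709]
force: [0.5, -0.1, -0.3]
width: 33.9
gripper_force: 0.0
```

```bash
python3 - <<'E'
from h import *
import cv2
to([457.2,281.7,110],3.576);print(read_state()['eef_pos'],read_state()['tool_rot'],read_state()['qpos'])
a=get_image('top')[212:282,200:320];b=get_image('side')[165:275,180:300]
i=np.hstack([cv2.resize(a,None,fx=3.3,fy=3.3,interpolation=2),np.zeros((231,4,3),np.uint8)])
b=cv2.resize(b,None,fx=3.3,fy=3.3,interpolation=2)
o=np.zeros((363,800,3),np.uint8);o[:231,:400]=i;o[:,404:]=b;cv2.imwrite('pics/c1.png',o[:,:,::-1])
E
```

```text
1.35 d [-1.13  0.49 69.96] rv [-0. -0. -0.] F [ 0.51 -0.14 -0.26] w 33.91826026293001
[456.61 280.91 179.97] [-3.14 -0.   -2.71] [-0.52  0.54 -0.13  1.88  0.1   0.73  1.3 ]
```

View pics/c1.png

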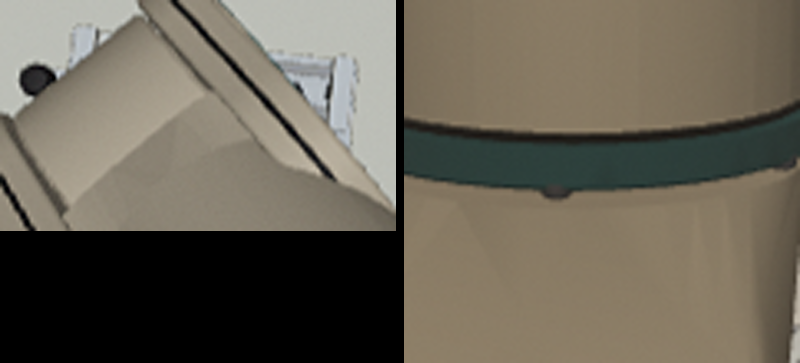

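The arm blocks both cameras here: the picture shows only links, plus the black knob at (38,80). From here I go by feel.

Call:
play_rows:
  deltas: [-1,0.5,35,0,0,0,0.4,-1,0.5,65,0,0,0,0.4,-1,0.5,80,0,0,0,0.4,-1,0.5,90,0,0,0,0.35,-1,0.5,96,0,0,0,0.3,-1,0.5,96,0,0,0,0.25]

```text
clock: 2.2
eef_pos: [458.2, 283.2, 85.5]
tool_rot: [3.142, 0.0, -2.707]
force: [0.2, -0.6, 0.3]
width: 21.5
gripper_force: 0.0
```

Call:
play_rows:
  deltas: [0,0,0,0,0,0,0.2,0,0,0,0,0,0,0.18,0,0,0,0,0,0,0.18]

```text
clock: 2.58
eef_pos: [458.4, 283.0, 85.6]
tool_rot: [-3.142, 0.001, -2.708]
force: [1.1, 0.0, -0.3]
width: 15.4
gripper_force: 0.3
```

Call:
play_rows:
  deltas: [0,0,0,0,0,0,0.165,0,0,0,0,0,0,0.165]

```text
clock: 2.82
eef_pos: [458.2, 282.8, 85.4]
tool_rot: [-3.141, 0.0, -2.708]
force: [0.4, -1.3, 0.6]
width: 14.0
gripper_force: 0.7
```

Call:
play_rows:
  deltas: [1,-0.5,1,0,0,0,0.155,1,-0.5,1,0,0,0,0.15]

```text
clock: 3.08
eef_pos: [457.6, 281.9, 84.2]
tool_rot: [-3.141, 0.0, -2.708]
force: [1.0, -2.0, -0.5]
width: 12.8
gripper_force: 1.0
```

Call:
play_rows:
  deltas: [0,0,0,0,0,0,0.143,0,0,0,0,0,0,0.143]

```text
clock: 3.32
eef_pos: [457.7, 281.7, 84.2]
tool_rot: [-3.141, -0.0, -2.708]
force: [2.4, -2.6, -0.4]
width: 12.7
gripper_force: 1.8
```

Call:
play_rows:
  deltas: [0,0,0,0,0,0,0.138,0,0,0,0,0,0,0.138]

```text
clock: 3.58
eef_pos: [457.7, 281.6, 84.3]
tool_rot: [-3.141, -0.0, -2.708]
force: [2.4, -3.9, -0.4]
width: 11.7
gripper_force: 4.9
```

Call:
play_rows:
  deltas: [0,-0.4,0,0,0,0,0.138,0,-0.4,0,0,0,0,0.13,0,-0.4,0,0,0,0,0.12]

```text
clock: 3.95
eef_pos: [457.7, 281.6, 84.3]
tool_rot: [-3.141, 0.0, -2.708]
force: [3.8, -4.6, -0.1]
width: 11.5
gripper_force: 39.5
```

Call:
play_rows:
  deltas: [0,-0.6,0,0,0,0,0.1,0,-0.6,0,0,0,0,0.05]

```text
clock: 4.2
eef_pos: [457.7, 281.6, 84.4]
tool_rot: [3.141, 0.0, -2.707]
force: [2.9, -2.9, 1.7]
width: 10.6
gripper_force: 59.0
```

Call:
play_rows:
  deltas: [0,-0.6,-2,0,0,0,0.05,0,-0.6,-4,0,0,0,0.05,0,-0.6,-6,0,0,0,0.05,0,-0.6,-8,0,0,0,0.05,0,-0.6,-8,0,0,0,0.05]

```text
clock: 4.82
eef_pos: [457.7, 281.5, 92.4]
tool_rot: [3.141, 0.0, -2.707]
force: [2.5, 2.2, -8.7]
width: 10.7
gripper_force: 58.5
```

Call:
play_rows:
  deltas: [0,0,-2,0,0,0,0.05,0,0,-4,0,0,0,0.05,0,0,-6,0,0,0,0.05,0,0,-7.5,0,0,0,0.05,0,0,-7.5,0,0,0,0.05]

```text
clock: 5.45
eef_pos: [457.7, 281.4, 100.0]
tool_rot: [3.141, 0.0, -2.707]
force: [0.5, 3.9, -10.4]
width: 10.1
gripper_force: 58.5
```

Call:
play_rows:
  deltas: [0,0,-0.6,0,0,0,0.05,0,0,-0.6,0,0,0,0.05]

```text
clock: 5.7
eef_pos: [457.7, 281.4, 100.5]
tool_rot: [3.141, 0.0, -2.707]
force: [0.7, 5.2, -10.4]
width: 10.7
gripper_force: 58.5
```

Call:
play_rows:
  deltas: [0,0,-0.6,0,0,0,0.05,0,0,-0.6,0,0,0,0.05]

```text
clock: 5.95
eef_pos: [457.8, 281.4, 101.0]
tool_rot: [3.141, 0.0, -2.707]
force: [0.9, 4.9, -11.6]
width: 10.7
gripper_force: 58.4
```

Call:
play_rows:
  deltas: [0,0.5,-0.6,0,0,0,0.05,0,0.5,-0.6,0,0,0,0.05]

```text
clock: 6.2
eef_pos: [457.8, 281.4, 101.6]
tool_rot: [3.141, 0.0, -2.707]
force: [1.2, 4.7, -12.0]
width: 10.6
gripper_force: 58.4
```

Call:
play_rows:
  deltas: [0,0,-0.6,0,0,0,0.05,0,0,-0.6,0,0,0,0.05]

```text
clock: 6.45
eef_pos: [457.7, 281.4, 102.2]
tool_rot: [3.141, 0.0, -2.707]
force: [0.9, 3.8, -11.9]
width: 10.8
gripper_force: 58.4
```

Call:
play_rows:
  deltas: [0,0,-0.6,0,0,0,0.05,0,0,-0.6,0,0,0,0.05]

```text
clock: 6.7
eef_pos: [457.8, 281.4, 102.8]
tool_rot: [3.141, 0.0, -2.707]
force: [2.6, 5.0, -11.9]
width: 10.6
gripper_force: 58.4
```

Call:
play_rows:
  deltas: [0,0,-0.6,0,0,0,0.05,0,0,-0.6,0,0,0,0.05]

```text
clock: 6.95
eef_pos: [457.7, 281.4, 103.4]
tool_rot: [3.141, 0.0, -2.707]
force: [1.7, 5.0, -11.7]
width: 10.8
gripper_force: 58.4
```

Call:
play_rows:
  deltas: [0,0,-0.6,0,0,0,0.05,0,0,-0.6,0,0,0,0.05]

```text
clock: 7.2
eef_pos: [457.7, 281.4, 103.9]
tool_rot: [3.141, -0.0, -2.707]
force: [1.9, 4.4, -12.5]
width: 10.9
gripper_force: 58.4
```

Call:
play_rows:
  deltas: [0,0,-0.5,0,0,0,0.05,0,0,-0.5,0,0,0,0.05]

```text
clock: 7.45
eef_pos: [457.7, 281.4, 104.4]
tool_rot: [3.141, 0.0, -2.707]
force: [1.7, 4.6, -12.3]
width: 10.8
gripper_force: 58.4
```

Call:
play_rows:
  deltas: [0,0,-0.5,0,0,0,0.05,0,0,-0.5,0,0,0,0.05]

```text
clock: 7.7
eef_pos: [457.7, 281.4, 104.7]
tool_rot: [3.141, -0.0, -2.707]
force: [2.0, 5.2, -14.7]
width: 10.5
gripper_force: 58.5
```

Call:
play_rows:
  deltas: [0,0,-0.5,0,0,0,0.05,0,0,-0.5,0,0,0,0.05]

```text
clock: 7.95
eef_pos: [457.7, 281.4, 104.8]
tool_rot: [3.141, -0.0, -2.707]
force: [4.2, 6.2, -18.2]
width: 10.3
gripper_force: 58.5
```

Call:
play_rows:
  deltas: [-0.6,0.5,0.8,0,0,0,0.05,-1,0.5,1.6,0,0,0,0.05,-1,0.5,1.6,0,0,0,0.05]

```text
clock: 8.32
eef_pos: [457.8, 281.5, 103.6]
tool_rot: [-3.141, -0.002, -2.707]
force: [-1.2, 2.9, -12.1]
width: 10.8
gripper_force: 59.2
```

Call:
play_rows:
  deltas: [0,0,0,0,0,0.08,0.05,0,0,0,0,0,0.16,0.05,0,0,0,0,0,0.24,0.05,0,0,0,0,0,0.24,0.05]

```text
clock: 8.82
eef_pos: [457.8, 281.4, 103.7]
tool_rot: [-3.141, -0.002, -2.947]
force: [-0.7, 1.5, -12.8]
width: 10.6
gripper_force: 59.2
```

```bash
python3 -c "
from h import *
s=read_state();print(s['force'],s['torque'],s['tool_rot'],s['qpos'],s['tau'])"
```

```text
[ -0.67   1.54 -12.77] [0.55 0.06 0.04] [-3.14 -0.   -2.95] [-0.58  0.65 -0.04  1.94  0.05  0.55  1.11] [  0.88 -56.83   1.37 -13.9    0.3    0.4   -0.18]
```

Call:
play_rows:
  deltas: [0,0,0,0,0,0.1,0.05,0,0,0,0,0,0.2,0.05,0,0,0,0,0,0.3,0.05,0,0,0,0,0,0.4,0.05,0,0,0,0,0,0.44,0.05,0,0,0,0,0,0.44,0.05]

```text
clock: 9.57
eef_pos: [457.8, 281.4, 103.7]
tool_rot: [-3.14, -0.001, 2.897]
force: [-0.6, -0.1, -11.1]
width: 11.2
gripper_force: 59.3
```

```bash
cat >> h.py <<'E'
def st():
    s=read_state();y=s['tool_rot'][2];print(s['clock'],'p',s['eef_pos'],'F',s['force'],'Tz',round(s['torque'][2],3),'turn',round(np.degrees((-2.707-y)%(2*np.pi)),1))
E
python3 -c "
from h import *
st()"
```

```text
9.575 p [457.82 281.39 103.72] F [ -0.62  -0.08 -11.13] Tz 0.013 turn 38.9
```

Call:
play_rows:
  deltas: [0,0,0,0,0,0.03,0.05,0,0,0,0,0,0.03,0.05]

```text
clock: 9.82
eef_pos: [457.9, 281.4, 103.7]
tool_rot: [-3.14, -0.001, 2.866]
force: [-1.7, -0.0, -11.9]
width: 10.4
gripper_force: 59.3
```

```bash
python3 -c "
from h import *
st()"
```

```text
9.825 p [457.87 281.4  103.68] F [ -1.68  -0.04 -11.91] Tz -0.016 turn 40.7
```

Call:
play_rows:
  deltas: [0,0,0,0,0,0.03,0.05,0,0,0,0,0,0.03,0.05]

```text
clock: 10.07
eef_pos: [457.9, 281.4, 103.7]
tool_rot: [-3.14, -0.001, 2.835]
force: [-3.0, -2.3, -12.4]
width: 10.6
gripper_force: 59.4
```

```bash
python3 -c "
from h import *
st()"
```

```text
10.075 p [457.86 281.42 103.68] F [ -2.98  -2.25 -12.37] Tz -0.001 turn 42.5
```

Call:
play_rows:
  deltas: [0,0,0,0,0,0.03,0.05,0,0,0,0,0,0.03,0.05]

```text
clock: 10.32
eef_pos: [457.9, 281.4, 103.7]
tool_rot: [-3.14, -0.001, 2.805]
force: [-3.7, -2.9, -12.0]
width: 10.5
gripper_force: 59.4
```

```bash
python3 -c "
from h import *
st()"
```

```text
10.325 p [457.89 281.43 103.67] F [ -3.67  -2.87 -11.96] Tz -0.009 turn 44.2
```

Call:
play_rows:
  deltas: [0,0,0,0,0,0.03,0.05,0,0,0,0,0,0.03,0.05]

```text
clock: 10.58
eef_pos: [457.9, 281.5, 103.7]
tool_rot: [-3.14, -0.001, 2.775]
force: [-3.8, -3.4, -12.5]
width: 10.6
gripper_force: 59.4
```

```bash
python3 -c "
from h import *
st()"
```

```text
10.575 p [457.9  281.48 103.67] F [ -3.82  -3.4  -12.47] Tz 0.011 turn 45.9
```

Call:
play_rows:
  deltas: [0.4,-0.5,0,0,0,0.03,0.05,0.4,-0.5,0,0,0,0.03,0.05]

```text
clock: 10.82
eef_pos: [457.9, 281.5, 103.8]
tool_rot: [-3.141, -0.0, 2.745]
force: [-3.2, -3.3, -13.0]
width: 10.7
gripper_force: 59.3
```

```bash
python3 -c "
from h import *
st()"
```

```text
10.825 p [457.87 281.48 103.82] F [ -3.17  -3.3  -12.98] Tz -0.035 turn 47.6
```

Call:
play_rows:
  deltas: [0,-0.3,0,0,0,0.03,0.05,0,-0.3,0,0,0,0.03,0.05]

```text
clock: 11.08
eef_pos: [457.8, 281.4, 103.9]
tool_rot: [-3.141, 0.0, 2.715]
force: [-3.6, -4.4, -12.7]
width: 10.5
gripper_force: 59.3
```

```bash
python3 -c "
from h import *
st()"
```

```text
11.075 p [457.85 281.43 103.86] F [ -3.62  -4.4  -12.73] Tz 0.033 turn 49.3
```

Call:
play_rows:
  deltas: [0,-0.3,0.1,0,0,0.03,0.05,0,-0.3,0.1,0,0,0.03,0.05]

```text
clock: 11.32
eef_pos: [457.9, 281.4, 103.9]
tool_rot: [3.141, 0.0, 2.685]
force: [-2.9, -2.3, -11.8]
width: 10.4
gripper_force: 59.3
```

```bash
python3 -c "
from h import *
st()"
```

```text
11.325 p [457.88 281.42 103.88] F [ -2.94  -2.31 -11.77] Tz -0.01 turn 51.0
```

Call:
play_rows:
  deltas: [0,-0.3,0.1,0,0,0.03,0.05,0,-0.3,0.1,0,0,0.03,0.05]

```text
clock: 11.58
eef_pos: [457.9, 281.4, 103.8]
tool_rot: [3.141, 0.0, 2.655]
force: [-2.3, -0.3, -12.0]
width: 10.5
gripper_force: 59.4
```

```bash
python3 -c "
from h import *
st()"
```

```text
11.575 p [457.88 281.38 103.83] F [ -2.29  -0.32 -12.01] Tz -0.031 turn 52.8
```

Call:
play_rows:
  deltas: [0,0,0,0,0,0.03,0.05,0,0,0,0,0,0.03,0.05]

```text
clock: 11.82
eef_pos: [457.9, 281.4, 103.8]
tool_rot: [3.141, 0.0, 2.625]
force: [-3.5, -0.7, -12.7]
width: 10.7
gripper_force: 59.4
```

```bash
python3 -c "
from h import *
st()"
```

```text
11.825 p [457.86 281.37 103.82] F [ -3.48  -0.69 -12.68] Tz -0.045 turn 54.5
```

Call:
play_rows:
  deltas: [0,0,0,0,0,0.03,0.05,0,0,0,0,0,0.03,0.05]

```text
clock: 12.08
eef_pos: [457.8, 281.4, 103.8]
tool_rot: [3.141, 0.0, 2.595]
force: [-3.0, -0.1, -12.4]
width: 10.5
gripper_force: 59.4
```

```bash
python3 -c "
from h import *
st()"
```

```text
12.075 p [457.83 281.35 103.78] F [ -3.03  -0.14 -12.45] Tz -0.031 turn 56.2
```

Call:
play_rows:
  deltas: [0,0,0,0,0,0.03,0.05,0,0,0,0,0,0.03,0.05]

```text
clock: 12.32
eef_pos: [457.8, 281.3, 103.8]
tool_rot: [3.141, 0.0, 2.565]
force: [-2.1, 0.8, -12.3]
width: 10.6
gripper_force: 59.3
```

```bash
python3 -c "
from h import *
st()"
```

```text
12.325 p [457.83 281.32 103.77] F [ -2.07   0.85 -12.32] Tz -0.008 turn 57.9
```

Call:
play_rows:
  deltas: [0,0,0,0,0,0.03,0.05,0,0,0,0,0,0.03,0.05]

```text
clock: 12.58
eef_pos: [457.8, 281.3, 103.8]
tool_rot: [3.141, 0.0, 2.535]
force: [-1.7, 1.9, -12.6]
width: 10.6
gripper_force: 59.3
```

```bash
python3 -c "
from h import *
st()"
```

```text
12.575 p [457.82 281.28 103.79] F [ -1.65   1.94 -12.58] Tz 0.043 turn 59.6
```

Call:
play_rows:
  deltas: [0,0,0,0,0,0.03,0.05,0,0,0,0,0,0.03,0.05]

```text
clock: 12.82
eef_pos: [457.8, 281.3, 103.8]
tool_rot: [3.141, 0.0, 2.506]
force: [-2.1, 2.0, -12.0]
width: 10.1
gripper_force: 59.4
```

```bash
python3 -c "
from h import *
st()"
```

```text
12.825 p [457.81 281.31 103.79] F [ -2.13   1.98 -11.97] Tz 0.001 turn 61.3
```

Call:
play_rows:
  deltas: [0,0,0,0,0,0.03,0.05,0,0,0,0,0,0.03,0.05]

```text
clock: 13.08
eef_pos: [457.8, 281.2, 103.8]
tool_rot: [3.141, 0.0, 2.476]
force: [-1.5, 1.3, -13.0]
width: 10.8
gripper_force: 59.3
```

```bash
python3 -c "
from h import *
st()"
```

```text
13.075 p [457.83 281.24 103.77] F [ -1.52   1.27 -13.04] Tz 0.181 turn 63.1
```

Call:
play_rows:
  deltas: [0,0,0,0,0,0.008,0.05,0,0,0,0,0,0.008,0.05]

```text
clock: 13.32
eef_pos: [457.8, 281.3, 103.8]
tool_rot: [3.141, 0.0, 2.468]
force: [-1.0, 3.4, -13.3]
width: 10.4
gripper_force: 59.3
```

```bash
python3 -c "
from h import *
st()"
```

```text
13.325 p [457.77 281.26 103.77] F [ -1.03   3.38 -13.29] Tz 0.128 turn 63.5
```

Call:
play_rows:
  deltas: [0,0,0.5,0,0,-0.035,0.05,0,0,1.5,0,0,-0.035,0.05,0,0,2.5,0,0,-0.035,0.05,0,0,2.5,0,0,-0.035,0.05]

```text
clock: 13.82
eef_pos: [457.8, 281.2, 101.1]
tool_rot: [3.141, 0.0, 2.503]
force: [-1.4, 3.9, -12.3]
width: 10.5
gripper_force: 59.5
```

```bash
python3 -c "
from h import *
st()"
```

```text
13.825 p [457.8  281.24 101.13] F [ -1.4    3.91 -12.31] Tz 0.077 turn 61.5
```

Call:
play_rows:
  deltas: [0,0,1,0,0,0,0.05,0,0,1.4,0,0,0,0.05,0,0,1.4,0,0,0,0.05]

```text
clock: 14.2
eef_pos: [457.8, 281.2, 99.8]
tool_rot: [3.141, 0.0, 2.503]
force: [-1.3, 4.7, -10.1]
width: 10.4
gripper_force: 59.7
```

```bash
python3 -c "
from h import *
st()"
```

```text
14.2 p [457.8  281.2   99.84] F [ -1.29   4.67 -10.11] Tz 0.043 turn 61.5
```

Call:
play_rows:
  deltas: [0,0.3,0.5,0,0,0,0.05,0,0.3,0.5,0,0,0,0.05]

```text
clock: 14.45
eef_pos: [457.8, 281.2, 99.2]
tool_rot: [3.142, -0.0, 2.503]
force: [-1.4, 4.1, -10.5]
width: 10.7
gripper_force: 59.7
```

Call:
play_rows:
  deltas: [0,0,0.4,0,0,0,0.05,0,0,0.4,0,0,0,0.05]

```text
clock: 14.7
eef_pos: [457.8, 281.2, 98.9]
tool_rot: [3.142, -0.0, 2.503]
force: [-1.0, 4.3, -9.3]
width: 10.8
gripper_force: 59.8
```

```bash
python3 -c "
from h import *
st()"
```

```text
14.7 p [457.78 281.21  98.86] F [-1.01  4.32 -9.32] Tz 0.088 turn 61.5
```

Call:
play_rows:
  deltas: [0,0,0.4,0,0,0,0.05,0,0,0.4,0,0,0,0.05]

```text
clock: 14.95
eef_pos: [457.8, 281.3, 98.6]
tool_rot: [3.141, -0.0, 2.503]
force: [-1.6, 4.3, -8.4]
width: 10.9
gripper_force: 59.9
```

```bash
python3 -c "
from h import *
st()"
```

```text
14.95 p [457.79 281.25  98.58] F [-1.55  4.27 -8.42] Tz 0.043 turn 61.5
```

Call:
play_rows:
  deltas: [0,0,0.3,0,0,0,0.05,0,0,0.3,0,0,0,0.05]

```text
clock: 15.2
eef_pos: [457.8, 281.2, 98.4]
tool_rot: [3.141, -0.0, 2.503]
force: [-2.0, 4.3, -4.8]
width: 10.8
gripper_force: 60.3
```

```bash
python3 -c "
from h import *
st()"
```

```text
15.2 p [457.82 281.23  98.4 ] F [-1.95  4.32 -4.82] Tz 0.038 turn 61.5
```

Call:
play_rows:
  deltas: [0,0,0.4,0,0,0,0.05,0,0,0.4,0,0,0,0.05]

```text
clock: 15.45
eef_pos: [457.8, 281.2, 98.2]
tool_rot: [3.141, -0.0, 2.503]
force: [-2.9, 3.8, 0.4]
width: 10.2
gripper_force: 61.1
```

```bash
python3 -c "
from h import *
st()"
```

```text
15.45 p [457.84 281.24  98.21] F [-2.91  3.78  0.42] Tz 0.049 turn 61.5
```

Call:
play_rows:
  deltas: [0,0,0,0,0,0,0.16,0,0,0,0,0,0,0.25,0,0,0,0,0,0,0.3,0,0,-20,0,0,0,0.32,0,0,-45,0,0,0,0.35,0,0,-65,0,0,0,0.35]

```text
clock: 16.2
eef_pos: [458.3, 280.8, 163.7]
tool_rot: [3.141, 0.001, 2.502]
force: [0.9, 0.4, -0.1]
width: 29.8
gripper_force: 0.0
```

```bash
python3 -c "
from h import *
st();to([502.7,378.9,150],3.037);to([502.7,378.9,73],3.037)"
```

```text
16.2 p [458.3  280.83 163.73] F [ 0.88  0.36 -0.05] Tz -0.056 turn 61.5
16.2 d [ 22.9  105.19  13.76] rv [ 0.    0.   -0.53] F [ 0.88  0.36 -0.05] w 29.769727621985293
16.2 d [ 22.95 105.15  90.76] rv [ 0.    0.   -0.53] F [ 0.88  0.36 -0.05] w 29.769727621985293
```

Call:
play_rows:
  deltas: [6,27,0,0,0,-0.14,0.5,12,54,0,0,0,-0.28,0.55,18,81,0,0,0,-0.42,0.55,23,105,5,0,0,-0.53,0.55,23,105,35,0,0,-0.53,0.55,23,105,65,0,0,-0.53,0.55,23,105,85,0,0,-0.53,0.55,23,105,91,0,0,-0.53,0.5,23,105,91,0,0,-0.53,0.4,23,105,91,0,0,-0.53,0.34]

```text
clock: 17.45
eef_pos: [502.7, 379.6, 72.8]
tool_rot: [3.14, 0.001, 3.033]
force: [0.9, -0.2, 0.3]
width: 28.7
gripper_force: 0.0
```

Call:
play_rows:
  deltas: [0,0,0,0,0,0,0.31,0,0,0,0,0,0,0.28,0,0,0,0,0,0,0.28]

```text
clock: 17.82
eef_pos: [502.0, 379.3, 72.1]
tool_rot: [3.141, 0.0, 3.033]
force: [-0.2, -0.1, -0.2]
width: 24.0
gripper_force: 0.0
```

```bash
python3 -c "
from h import *
st();to([502.7,378.9,73],3.037)"
```

```text
17.825 p [502.03 379.27  72.08] F [-0.25 -0.05 -0.15] Tz -0.009 turn 31.1
17.825 d [-0.7  -0.29 -0.92] rv [ 0.  0. -0.] F [-0.25 -0.05 -0.15] w 23.970613655135185
```

Call:
play_rows:
  deltas: [-0.5,0,0,0,0,0,0.26,-0.5,0,0,0,0,0,0.24,-0.5,0,0,0,0,0,0.2,-0.5,0,0,0,0,0,0.15]

```text
clock: 18.32
eef_pos: [502.4, 379.7, 72.2]
tool_rot: [3.141, 0.0, 3.033]
force: [-1.8, 1.6, 5.4]
width: 19.9
gripper_force: 58.6
```

```bash
python3 -c "
from h import *
st()"
```

```text
18.325 p [502.38 379.69  72.21] F [-1.75  1.63  5.35] Tz 0.106 turn 31.1
```

Call:
play_rows:
  deltas: [0,-1,0,0,0,0,0.15,0,-3,0,0,0,0,0.15,0,-6,0,0,0,0,0.15]

```text
clock: 18.7
eef_pos: [501.8, 374.1, 72.2]
tool_rot: [3.14, 0.0, 3.033]
force: [-1.2, 2.7, 5.3]
width: 19.9
gripper_force: 58.7
```

```bash
python3 -c "
from h import *
st()"
```

```text
18.7 p [501.76 374.06  72.16] F [-1.23  2.66  5.32] Tz 0.041 turn 31.1
```

Unlocked and sliding freely (about 2.7 N). Go on to ~35 mm.

Call:
play_rows:
  deltas: [0,-4,0,0,0,0,0.15,0,-9,0,0,0,0,0.15,0,-14,0,0,0,0,0.15,0,-19,0,0,0,0,0.15,0,-23,0,0,0,0,0.15,0,-26,0,0,0,0,0.15,0,-28,0,0,0,0,0.15,0,-29,0,0,0,0,0.15,0,-29,0,0,0,0,0.15]

```text
clock: 19.82
eef_pos: [498.5, 344.7, 72.2]
tool_rot: [3.141, -0.0, 3.033]
force: [-2.2, 1.5, 6.3]
width: 19.7
gripper_force: 58.8
```

```bash
python3 -c "
from h import *
st();p=np.array(read_state()['eef_pos']);print('s',-(p-[502.38,379.69,72.2])@[.105,.9945,0])"
```

```text
19.825 p [498.51 344.69  72.15] F [-2.24  1.54  6.25] Tz 0.039 turn 31.1
s 35.211443355929234
```

Call:
play_rows:
  deltas: [0,0,0,0,0,0,0.3,0,0,0,0,0,0,0.45,0,0,0,0,0,0,0.5,0,0,-20,0,0,0,0.5,0,0,-55,0,0,0,0.5,0,0,-90,0,0,0,0.4,0,0,-90,0,0,0,0.35]

```text
clock: 20.7
eef_pos: [500.5, 345.2, 164.5]
tool_rot: [3.138, 0.004, 3.032]
force: [0.0, 0.2, -0.8]
width: 29.8
gripper_force: 0.0
```

```bash
python3 -c "
from h import *
st();to([457.8,281.3,150],2.503);to([457.8,281.3,98.2],2.503)"
```

```text
20.7 p [500.47 345.23 164.55] F [ 0.01  0.2  -0.83] Tz 0.016 turn 31.2
20.7 d [ 35.51 -68.25  14.14] rv [0.   0.   0.53] F [ 0.01  0.2  -0.83] w 29.82972414913762
20.7 d [ 35.74 -68.44  65.94] rv [0.   0.   0.53] F [ 0.01  0.2  -0.83] w 29.82972414913762
```

Call:
play_rows:
  deltas: [9,-17,0,0,0,0.13,0.35,18,-34,0,0,0,0.27,0.35,27,-51,0,0,0,0.4,0.35,36,-68.5,0,0,0,0.53,0.35,36,-68.5,20,0,0,0.53,0.35,36,-68.5,45,0,0,0.53,0.33,36,-68.5,60,0,0,0.53,0.3,36,-68.5,65,0,0,0.53,0.25,36,-68.5,65,0,0,0.53,0.2]

```text
clock: 21.82
eef_pos: [455.6, 280.3, 96.7]
tool_rot: [3.142, 0.0, 2.503]
force: [-0.6, -0.2, 0.1]
width: 16.9
gripper_force: 0.0
```

```bash
python3 -c "
from h import *
st();to([457.8,281.3,98.2],2.503)"
```

```text
21.825 p [455.62 280.26  96.66] F [-0.55 -0.19  0.11] Tz 0.025 turn 61.5
21.825 d [-1.13  2.13 -1.54] rv [ 0.  0. -0.] F [-0.55 -0.19  0.11] w 16.92630787124848
```

Call:
play_rows:
  deltas: [-1,2.1,-1.5,0,0,0,0.18,-1,2.1,-1.5,0,0,0,0.165,-1,2.1,-1.5,0,0,0,0.15]

```text
clock: 22.2
eef_pos: [457.6, 281.3, 98.7]
tool_rot: [3.141, 0.0, 2.503]
force: [-0.1, 0.6, 0.1]
width: 13.1
gripper_force: 0.0
```

Call:
play_rows:
  deltas: [0,0,0,0,0,0,0.143,0,0,0,0,0,0,0.138]

```text
clock: 22.45
eef_pos: [457.6, 281.4, 98.5]
tool_rot: [3.141, 0.0, 2.503]
force: [0.5, 0.0, 1.8]
width: 11.5
gripper_force: 5.3
```

```bash
python3 -c "
from h import *
st();to([457.8,281.3,98.2],2.503)"
```

```text
22.45 p [457.64 281.41  98.52] F [0.47 0.02 1.85] Tz 0.021 turn 61.5
22.45 d [-0.19  0.    0.32] rv [0. 0. 0.] F [0.47 0.02 1.85] w 11.525317294567694
```

Call:
play_rows:
  deltas: [0,0,0,0,0,0,0.12,0,0,0,0,0,0,0.05,0,0,-1,0,0,0,0.05,0,0,-2.2,0,0,0,0.05,0,0,-3.4,0,0,0,0.05,0,0,-3.8,0,0,0,0.05,0,0,-3.8,0,0,0,0.05]

```text
clock: 23.32
eef_pos: [457.6, 281.4, 101.8]
tool_rot: [3.142, 0.0, 2.503]
force: [3.8, 3.3, -14.5]
width: 10.3
gripper_force: 58.4
```

```bash
python3 -c "
from h import *
st()"
```

```text
23.325 p [457.55 281.36 101.84] F [  3.78   3.34 -14.47] Tz 0.023 turn 61.5
```

Call:
play_rows:
  deltas: [-0.4,0.3,-0.8,0,0,0,0.05,-0.4,0.3,-0.8,0,0,0,0.05]

```text
clock: 23.58
eef_pos: [457.6, 281.3, 102.8]
tool_rot: [-3.141, -0.001, 2.503]
force: [4.0, 4.1, -13.2]
width: 10.9
gripper_force: 58.5
```

```bash
python3 -c "
from h import *
st()"
```

```text
23.575 p [457.58 281.34 102.84] F [  4.02   4.15 -13.22] Tz 0.042 turn 61.5
```

Call:
play_rows:
  deltas: [0,0,0,0,0,-0.06,0.05,0,0,0,0,0,-0.14,0.05,0,0,0,0,0,-0.2,0.05,0,0,0,0,0,-0.2,0.05]

```text
clock: 24.08
eef_pos: [457.6, 281.3, 103.0]
tool_rot: [-3.142, -0.001, 2.702]
force: [2.1, 3.8, -11.8]
width: 10.4
gripper_force: 58.8
```

```bash
python3 -c "
from h import *
st()"
```

```text
24.075 p [457.6  281.34 103.01] F [  2.12   3.8  -11.81] Tz -0.003 turn 50.1
```

Clear; turn on to about 4° short, then to zero.

Call:
play_rows:
  deltas: [0,0,0,0,0,-0.12,0.05,0,0,0,0,0,-0.25,0.05,0,0,0,0,0,-0.38,0.05,0,0,0,0,0,-0.5,0.05,0,0,0,0,0,-0.62,0.05,0,0,0,0,0,-0.74,0.05,0,0,0,0,0,-0.82,0.05,0,0,0,0,0,-0.82,0.05]

```text
clock: 25.08
eef_pos: [457.6, 281.3, 102.9]
tool_rot: [3.141, -0.0, -2.762]
force: [1.4, 3.7, -11.5]
width: 10.4
gripper_force: 58.8
```

```bash
python3 -c "
from h import *
st()"
```

```text
25.075 p [457.64 281.35 102.93] F [  1.38   3.73 -11.49] Tz 0.006 turn 3.2
```

Call:
play_rows:
  deltas: [0,0,0,0,0,-0.03,0.05,0,0,0,0,0,-0.052,0.05,0,0,0,0,0,-0.052,0.05]

```text
clock: 25.45
eef_pos: [457.6, 281.4, 102.9]
tool_rot: [3.141, -0.0, -2.708]
force: [-0.2, 4.3, -12.7]
width: 10.4
gripper_force: 58.7
```

```bash
python3 -c "
from h import *
st()"
```

```text
25.45 p [457.62 281.36 102.87] F [ -0.17   4.26 -12.74] Tz 0.028 turn 0.1
```

Call:
play_rows:
  deltas: [0,0,1,0,0,0,0.05,0,0,2,0,0,0,0.05,0,0,3,0,0,0,0.05,0,0,3,0,0,0,0.05]

```text
clock: 25.95
eef_pos: [457.7, 281.3, 99.7]
tool_rot: [3.141, -0.001, -2.708]
force: [-0.7, 5.3, -11.0]
width: 10.7
gripper_force: 58.8
```

Call:
play_rows:
  deltas: [0,0,1.5,0,0,0,0.05,0,0,3,0,0,0,0.05,0,0,4,0,0,0,0.05,0,0,4,0,0,0,0.05]

```text
clock: 26.45
eef_pos: [457.7, 281.3, 95.8]
tool_rot: [3.141, -0.0, -2.708]
force: [-1.4, 4.9, -10.3]
width: 10.9
gripper_force: 58.9
```

```bash
python3 -c "
from h import *
st()"
```

```text
26.45 p [457.66 281.34  95.78] F [ -1.41   4.94 -10.25] Tz -0.021 turn 0.1
```

Call:
play_rows:
  deltas: [0,0.3,1,0,0,0,0.05,0,0.3,1.6,0,0,0,0.05,0,0.3,1.6,0,0,0,0.05]

```text
clock: 26.82
eef_pos: [457.7, 281.3, 94.3]
tool_rot: [-3.141, -0.0, -2.708]
force: [-1.3, 3.7, -8.7]
width: 10.6
gripper_force: 59.3
```

Call:
play_rows:
  deltas: [0,0,0.5,0,0,0,0.05,0,0,0.5,0,0,0,0.05]

```text
clock: 27.08
eef_pos: [457.7, 281.4, 94.1]
tool_rot: [-3.141, -0.0, -2.708]
force: [-2.1, 3.5, -4.3]
width: 10.5
gripper_force: 59.8
```

Call:
play_rows:
  deltas: [0,0,0.5,0,0,0,0.05,0,0,0.5,0,0,0,0.05]

```text
clock: 27.32
eef_pos: [457.7, 281.4, 93.8]
tool_rot: [-3.141, -0.0, -2.708]
force: [-3.6, 2.8, 2.2]
width: 10.7
gripper_force: 60.6
```

```bash
python3 -c "
from h import *
st()"
```

```text
27.325 p [457.75 281.36  93.78] F [-3.62  2.83  2.19] Tz 0.013 turn 0.1
```

Call:
play_rows:
  deltas: [0,0,0,0,0,0,0.16,0,0,0,0,0,0,0.25,0,0,0,0,0,0,0.3,0,0,-20,0,0,0,0.32,0,0,-45,0,0,0,0.4,0,0,-68,0,0,0,0.5,0,0,-68,0,0,0,0.5]

```text
clock: 28.2
eef_pos: [459.3, 281.9, 162.8]
tool_rot: [3.141, 0.004, -2.709]
force: [-0.2, 0.1, 0.4]
width: 42.8
gripper_force: 0.0
```

```bash
python3 -c "
from h import *
st();to([498.5,344.7,150],3.033);to([498.5,344.7,72.2],3.033)"
```

```text
28.2 p [459.34 281.88 162.84] F [-0.22  0.1   0.37] Tz -0.022 turn 0.1
28.2 d [-61.83  40.61  13.1 ] rv [0.   0.   0.54] F [-0.22  0.1   0.37] w 42.799354088054365
28.2 d [-61.51  40.6   90.9 ] rv [0.   0.   0.54] F [-0.22  0.1   0.37] w 42.799354088054365
```

Call:
play_rows:
  deltas: [-15,10,0,0,0,0.14,0.5,-30,20,0,0,0,0.27,0.5,-46,30,0,0,0,0.41,0.5,-62,40.5,5,0,0,0.54,0.5,-62,40.5,35,0,0,0.54,0.5,-61.5,40.5,65,0,0,0.54,0.5,-61.5,40.5,85,0,0,0.54,0.5,-61.5,40.5,91,0,0,0.54,0.45,-61.5,40.5,91,0,0,0.54,0.35,-61.5,40.5,91,0,0,0.54,0.3]

```text
clock: 29.45
eef_pos: [497.2, 344.4, 71.0]
tool_rot: [3.141, 0.001, 3.035]
force: [-0.0, 0.8, -0.7]
width: 25.8
gripper_force: 0.0
```

```bash
python3 -c "
from h import *
st();to([498.5,344.7,72.2],3.033)"
```

```text
29.45 p [497.21 344.35  71.04] F [-0.04  0.77 -0.74] Tz -0.005 turn 31.0
29.45 d [-1.24  0.49 -1.16] rv [0. 0. 0.] F [-0.04  0.77 -0.74] w 25.794562157994118
```

Call:
play_rows:
  deltas: [-1.2,0.5,-1,0,0,0,0.28,-1.2,0.5,-1,0,0,0,0.25,-1.2,0.5,-1,0,0,0,0.2,-1.2,0.5,-1,0,0,0,0.15]

```text
clock: 29.95
eef_pos: [498.5, 344.8, 72.4]
tool_rot: [3.14, 0.001, 3.035]
force: [-0.0, -1.4, 5.2]
width: 20.0
gripper_force: 58.4
```

Call:
play_rows:
  deltas: [0,-1,0,0,0,0,0.15,0,-2,0,0,0,0,0.15,0,-4,0,0,0,0,0.15,0,-5,0,0,0,0,0.15]

```text
clock: 30.45
eef_pos: [498.2, 341.9, 72.5]
tool_rot: [3.137, 0.002, 3.036]
force: [0.7, 4.0, 6.9]
width: 19.7
gripper_force: 58.9
```

```bash
cat >> h.py <<'E'
def ss(): st();p=np.array(read_state()['eef_pos']);print('s',-(p-[502.38,379.69,72.2])@[.105,.9945,0],'Fslide',np.array(read_state()['force'])@[.105,.9945,0])
E
python3 -c "
from h import *
ss()"
```

```text
30.45 p [498.25 341.85  72.45] F [0.74 4.   6.89] Tz -0.052 turn 31.0
s 38.06579778804692 Fslide 4.060097783220289
```

Call:
play_rows:
  deltas: [0,-0.7,0,0,0,0,0.15,0,-1.4,0,0,0,0,0.15,0,-2,0,0,0,0,0.15]

```text
clock: 30.82
eef_pos: [497.9, 338.9, 72.5]
tool_rot: [3.139, 0.002, 3.035]
force: [0.2, 1.6, 7.6]
width: 20.1
gripper_force: 58.9
```

```bash
python3 -c "
from h import *
ss()"
```

```text
30.825 p [497.93 338.93  72.45] F [0.18 1.63 7.58] Tz -0.009 turn 31.0
s 41.00526126313885 Fslide 1.635177719821342
```

Call:
play_rows:
  deltas: [0,-0.7,0,0,0,0,0.15,0,-1.4,0,0,0,0,0.15,0,-2,0,0,0,0,0.15]

```text
clock: 31.2
eef_pos: [497.6, 336.1, 72.4]
tool_rot: [3.14, 0.001, 3.035]
force: [-2.4, 0.7, 8.5]
width: 20.2
gripper_force: 59.0
```

```bash
python3 -c "
from h import *
ss()"
```

```text
31.2 p [497.57 336.1   72.42] F [-2.43  0.67  8.54] Tz -0.089 turn 31.0
s 43.8540499684065 Fslide 0.41187003795936206
```

Call:
play_rows:
  deltas: [0,-0.4,-0.3,0,0,0,0.15,0,-0.8,-0.4,0,0,0,0.15,0,-0.8,-0.4,0,0,0,0.15]

```text
clock: 31.58
eef_pos: [497.5, 335.3, 72.4]
tool_rot: [3.14, 0.001, 3.035]
force: [0.9, 1.5, 6.3]
width: 19.6
gripper_force: 58.7
```

```bash
python3 -c "
from h import *
ss()"
```

```text
31.575 p [497.5  335.29  72.43] F [0.88 1.54 6.29] Tz -0.023 turn 31.0
s 44.67198009770994 Fslide 1.627035028439645
```

Call:
play_rows:
  deltas: [0,-0.4,0,0,0,0,0.15,0,-0.8,0,0,0,0,0.15,0,-1,0,0,0,0,0.15]

```text
clock: 31.95
eef_pos: [497.5, 335.1, 72.5]
tool_rot: [3.139, 0.002, 3.035]
force: [-0.3, 3.3, 5.2]
width: 19.7
gripper_force: 58.7
```

```bash
python3 -c "
from h import *
ss()"
```

```text
31.95 p [497.48 335.08  72.47] F [-0.28  3.29  5.25] Tz -0.039 turn 31.0
s 44.878041598876734 Fslide 3.2416651353545847
```

Call:
play_rows:
  deltas: [0,-0.4,0,0,0,0,0.15,0,-0.8,0,0,0,0,0.15,0,-0.8,0,0,0,0,0.15]

```text
clock: 32.33
eef_pos: [497.4, 334.9, 72.5]
tool_rot: [3.138, 0.002, 3.035]
force: [-0.3, 4.0, 5.2]
width: 20.0
gripper_force: 58.7
```

```bash
python3 -c "
from h import *
ss()"
```

```text
32.325 p [497.45 334.92  72.47] F [-0.34  3.96  5.2 ] Tz -0.058 turn 31.0
s 45.04622545536002 Fslide 3.9008644673053134
```

Call:
play_rows:
  deltas: [0,-0.4,0,0,0,0,0.15,0,-0.8,0,0,0,0,0.15,0,-0.8,0,0,0,0,0.15]

```text
clock: 32.7
eef_pos: [497.2, 332.5, 72.4]
tool_rot: [3.141, 0.001, 3.035]
force: [0.4, 1.8, 7.9]
width: 19.6
gripper_force: 59.5
```

```bash
python3 -c "
from h import *
ss()"
```

```text
32.7 p [497.19 332.54  72.44] F [0.36 1.84 7.91] Tz -0.026 turn 31.0
s 47.43252245614253 Fslide 1.8631611587407169
```

Call:
play_rows:
  deltas: [0,-0.4,-0.2,0,0,0,0.15,0,-0.8,-0.2,0,0,0,0.15,0,-0.8,-0.2,0,0,0,0.15]

```text
clock: 33.08
eef_pos: [497.1, 331.8, 72.5]
tool_rot: [3.14, 0.001, 3.035]
force: [0.2, 2.5, 7.1]
width: 19.7
gripper_force: 59.3
```

```bash
python3 -c "
from h import *
ss()"
```

```text
33.075 p [497.12 331.82  72.47] F [0.22 2.47 7.09] Tz -0.029 turn 31.0
s 48.162419797027056 Fslide 2.476721894295677
```

Call:
play_rows:
  deltas: [0,-0.4,0,0,0,0,0.15,0,-0.8,0,0,0,0,0.15,0,-0.8,0,0,0,0,0.15]

```text
clock: 33.45
eef_pos: [497.1, 331.3, 72.5]
tool_rot: [3.14, 0.001, 3.035]
force: [-0.1, 2.8, 6.3]
width: 19.8
gripper_force: 59.3
```

```bash
python3 -c "
from h import *
ss()"
```

```text
33.45 p [497.08 331.27  72.45] F [-0.13  2.82  6.3 ] Tz -0.077 turn 31.0
s 48.705933433563025 Fslide 2.795412713082718
```

Call:
play_rows:
  deltas: [0,-0.4,0,0,0,0,0.15,0,-0.8,0,0,0,0,0.15,0,-0.8,0,0,0,0,0.15]

```text
clock: 33.83
eef_pos: [496.9, 330.4, 72.5]
tool_rot: [3.14, 0.001, 3.035]
force: [0.2, 3.2, 6.4]
width: 20.0
gripper_force: 59.3
```

```bash
python3 -c "
from h import *
ss()"
```

```text
33.825 p [496.94 330.37  72.45] F [0.25 3.23 6.4 ] Tz -0.023 turn 31.0
s 49.62004791342775 Fslide 3.2340905684405996
```

Call:
play_rows:
  deltas: [0,-0.4,0,0,0,0,0.15,0,-0.8,0,0,0,0,0.15,0,-0.8,0,0,0,0,0.15]

```text
clock: 34.2
eef_pos: [496.8, 329.7, 72.4]
tool_rot: [3.14, 0.001, 3.035]
force: [0.2, 2.7, 6.3]
width: 19.7
gripper_force: 59.3
```

```bash
python3 -c "
from h import *
ss()"
```

```text
34.2 p [496.84 329.68  72.44] F [0.24 2.7  6.35] Tz -0.012 turn 31.0
s 50.31364262093884 Fslide 2.7139325355586794
```

Call:
play_rows:
  deltas: [0,-0.4,0,0,0,0,0.15,0,-0.8,0,0,0,0,0.15,0,-0.8,0,0,0,0,0.15]

```text
clock: 34.58
eef_pos: [496.8, 328.8, 72.5]
tool_rot: [3.14, 0.001, 3.035]
force: [0.3, 3.4, 5.3]
width: 19.7
gripper_force: 59.3
```

```bash
python3 -c "
from h import *
ss()"
```

```text
34.575 p [496.8  328.8   72.45] F [0.32 3.38 5.26] Tz -0.06 turn 31.0
s 51.20006240965368 Fslide 3.399467364874973
```

Call:
play_rows:
  deltas: [0,-0.4,0,0,0,0,0.15,0,-0.8,0,0,0,0,0.15,0,-0.8,0,0,0,0,0.15]

```text
clock: 34.95
eef_pos: [496.8, 328.7, 72.5]
tool_rot: [3.139, 0.002, 3.035]
force: [1.2, 5.4, 5.2]
width: 20.1
gripper_force: 59.2
```

```bash
python3 -c "
from h import *
ss()"
```

```text
34.95 p [496.77 328.71  72.47] F [1.24 5.44 5.2 ] Tz 0.003 turn 31.0
s 51.290292566323544 Fslide 5.541751600155987
```

Call:
play_rows:
  deltas: [0,-0.4,0,0,0,0,0.15,0,-0.8,0,0,0,0,0.15,0,-0.8,0,0,0,0,0.15]

```text
clock: 35.33
eef_pos: [496.8, 328.6, 72.5]
tool_rot: [3.138, 0.002, 3.036]
force: [0.7, 5.1, 4.8]
width: 19.9
gripper_force: 59.2
```

```bash
python3 -c "
from h import *
ss()"
```

```text
35.325 p [496.79 328.63  72.5 ] F [0.71 5.06 4.85] Tz -0.052 turn 31.0
s 51.36528386798719 Fslide 5.1029695302594495
```

Call:
play_rows:
  deltas: [0,-0.4,0,0,0,0,0.15,0,-0.8,0,0,0,0,0.15,0,-0.8,0,0,0,0,0.15]

```text
clock: 35.7
eef_pos: [496.8, 328.2, 72.5]
tool_rot: [3.137, 0.002, 3.036]
force: [2.0, 5.8, 4.1]
width: 19.8
gripper_force: 59.2
```

```bash
python3 -c "
from h import *
ss()"
```

```text
35.7 p [496.76 328.25  72.49] F [1.98 5.8  4.11] Tz -0.024 turn 31.0
s 51.75151342170338 Fslide 5.975847556409312
```

Call:
play_rows:
  deltas: [0,-0.5,0,0,0,0,0.15,0,-1,0,0,0,0,0.15,0,-1.5,0,0,0,0,0.15,0,-1.5,0,0,0,0,0.15]

```text
clock: 36.2
eef_pos: [496.7, 328.1, 72.5]
tool_rot: [3.136, 0.003, 3.036]
force: [1.6, 8.8, 2.6]
width: 19.9
gripper_force: 59.1
```

```bash
python3 -c "
from h import *
ss()"
```

```text
36.2 p [496.73 328.06  72.5 ] F [1.6  8.77 2.56] Tz -0.031 turn 30.9
s 51.93748207454378 Fslide 8.888640965751394
```

Call:
play_rows:
  deltas: [0,2,0,0,0,0,0.15,0,4,0,0,0,0,0.15,0,6,0,0,0,0,0.15,0,6,0,0,0,0,0.15]

```text
clock: 36.7
eef_pos: [496.8, 328.9, 72.4]
tool_rot: [-3.14, 0.0, 3.034]
force: [-0.2, -0.8, 7.2]
width: 19.6
gripper_force: 59.6
```

```bash
python3 -c "
from h import *
ss()"
```

```text
36.7 p [496.78 328.86  72.43] F [-0.21 -0.81  7.19] Tz 0.042 turn 31.1
s 51.14099365361879 Fslide -0.8318770940933169
```

Call:
play_rows:
  deltas: [0,1.5,0,0,0,0,0.15,0,3,0,0,0,0,0.15,0,3,0,0,0,0,0.15]

```text
clock: 37.08
eef_pos: [496.9, 330.7, 72.4]
tool_rot: [-3.138, -0.0, 3.033]
force: [-0.7, -2.6, 10.5]
width: 19.9
gripper_force: 59.7
```

```bash
python3 -c "
from h import *
ss()"
```

```text
37.075 p [496.95 330.72  72.37] F [-0.71 -2.62 10.52] Tz -0.006 turn 31.1
s 49.27087641130836 Fslide -2.683131999666396
```

Call:
play_rows:
  deltas: [0,1,-0.4,0,0,0,0.15,0,2,-0.4,0,0,0,0.15,0,2,-0.4,0,0,0,0.15]

```text
clock: 37.45
eef_pos: [497.1, 332.1, 72.4]
tool_rot: [-3.138, -0.0, 3.033]
force: [0.4, -2.6, 7.3]
width: 19.8
gripper_force: 59.6
```

```bash
python3 -c "
from h import *
ss()"
```

```text
37.45 p [497.11 332.13  72.4 ] F [ 0.43 -2.61  7.34] Tz -0.024 turn 31.1
s 47.852079448630484 Fslide -2.5482614248536986
```

```bash
python3 - <<'E'
from h import *
import cv2
a=get_image('top')[205:285,200:320];b=get_image('side')[190:300,190:320]
a=cv2.resize(a,(396,264),interpolation=2);b=cv2.resize(b,(396,335),interpolation=2)
o=np.zeros((335,800,3),np.uint8);o[:264,:396]=a;o[:,404:]=b;cv2.imwrite('pics/c2.png',o[:,:,::-1])
E
```

```text
(no output)
```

View pics/c2.png

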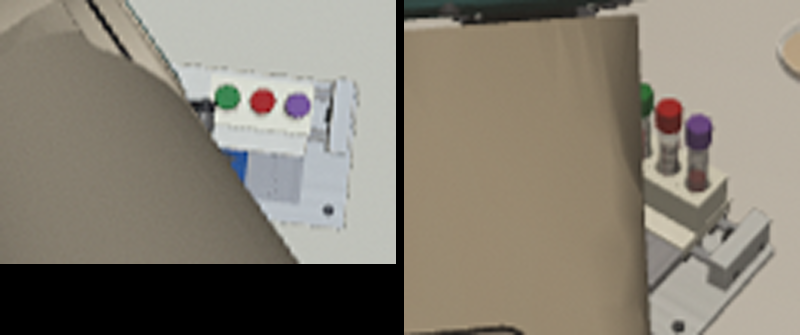

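```bash
python3 - <<'E'
from h import *
ss()
for p,q in(((297,105.5),(506.9,265.3)),((262,101.5),(508.7,287.2)),((227,97.5),(511.4,309))):
    P=onz('top',200+(p[0]+.5)/3.3-.5,205+(p[1]+.5)/3.3-.5,115)[:2];print(P,-(P-q)@[.105,.9945])
E
```

```text
37.55 p [497.11 332.16  72.4 ] F [-0.19 -2.45  7.66] Tz 0.02 turn 31.1
s 47.818465178143704 Fslide -2.4583267513871188
[501.13 218.33] 47.31627793738656
[503.44 239.82] 47.66684547912433
[505.76 261.31] 48.018152972177944
```

Call:
play_rows:
  deltas: [0,1,0,0,0,0,0.15,0,2,0,0,0,0,0.15,0,2,0,0,0,0,0.15]

```text
clock: 37.92
eef_pos: [497.1, 332.6, 72.4]
tool_rot: [-3.135, -0.001, 3.032]
force: [-1.1, -4.1, 9.5]
width: 20.3
gripper_force: 59.9
```

```bash
python3 -c "
from h import *
ss()"
```

```text
37.925 p [497.13 332.6   72.4 ] F [-1.09 -4.11  9.48] Tz 0.035 turn 31.2
s 47.38556031401249 Fslide -4.203706895110645
```

Call:
play_rows:
  deltas: [0,1,-0.3,0,0,0,0.15,0,2,-0.3,0,0,0,0.15,0,2,-0.3,0,0,0,0.15]

```text
clock: 38.3
eef_pos: [497.1, 332.9, 72.4]
tool_rot: [-3.133, -0.002, 3.032]
force: [-0.5, -8.3, 10.1]
width: 19.9
gripper_force: 60.0
```

```bash
python3 -c "
from h import *
ss()"
```

```text
38.3 p [497.14 332.88  72.38] F [-0.55 -8.28 10.08] Tz -0.015 turn 31.2
s 47.10152182106665 Fslide -8.294511359627219
```

Stopped both ways about 3 mm apart, centred near 49.4 mm: the pin is in the hole. Ease to the middle, release, back away and look.

Call:
play_rows:
  deltas: [0,-2,0,0,0,0,0.15,0,-4,0,0,0,0,0.15,0,-5.5,0,0,0,0,0.15,0,-5.5,0,0,0,0,0.15]

```text
clock: 38.8
eef_pos: [497.1, 332.4, 72.4]
tool_rot: [-3.14, 0.0, 3.034]
force: [1.5, -2.3, 3.7]
width: 19.9
gripper_force: 59.2
```

```bash
python3 -c "
from h import *
ss()"
```

```text
38.8 p [497.13 332.43  72.45] F [ 1.55 -2.31  3.68] Tz -0.007 turn 31.1
s 47.55023849197496 Fslide -2.138520301462671
```

Call:
play_rows:
  deltas: [0,0,0,0,0,0,0.25,0,0,0,0,0,0,0.4,0,0,0,0,0,0,0.48,0,0,-20,0,0,0,0.48,0,0,-60,0,0,0,0.48,0,0,-100,0,0,0,0.48,0,0,-130,0,0,0,0.48,0,0,-130,0,0,0,0.48]

```text
clock: 39.8
eef_pos: [497.5, 335.1, 205.0]
tool_rot: [3.138, 0.003, 3.036]
force: [-0.2, -0.2, -0.4]
width: 41.1
gripper_force: 0.0
```

```bash
python3 -c "
from h import *
st();to([250,560,210],3.033)"
```

```text
39.8 p [497.54 335.11 204.98] F [-0.22 -0.16 -0.36] Tz 0.016 turn 31.0
39.8 d [269.94 197.44  -5.13] rv [0. 0. 0.] F [-0.22 -0.16 -0.36] w 41.10840909464526
```

Call:
play_rows:
  deltas: [40,28,0,0,0,0,0.5,80,57,0,0,0,0,0.5,120,86,0,0,0,0,0.5,160,115,0,0,0,0,0.5,200,145,0,0,0,0,0.5,240,175,0,0,0,0,0.5,270,197,0,0,0,0,0.5,270,197,0,0,0,0,0.5]

```text
clock: 40.8
eef_pos: [244.2, 560.4, 200.9]
tool_rot: [-3.14, -0.004, 3.042]
force: [0.3, 0.1, 0.3]
width: 42.9
gripper_force: 0.0
```

```bash
python3 - <<'E'
from h import *
import cv2
A=get_image('top');B=get_image('side');cv2.imwrite('pics/t3.png',A[:,:,::-1]);cv2.imwrite('pics/s3.png',B[:,:,::-1])
a=cv2.resize(A[212:282,200:320],None,fx=3.2,fy=3.2,interpolation=2);b=cv2.resize(B[195:305,195:315],None,fx=3.4,fy=3.4,interpolation=2)
o=np.zeros((374,800,3),np.uint8);o[:224,:384]=a;o[:,390:390+408]=b;cv2.imwrite('pics/c3.png',o[:,:,::-1])
E
```

```text
(no output)
```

View pics/c3.png

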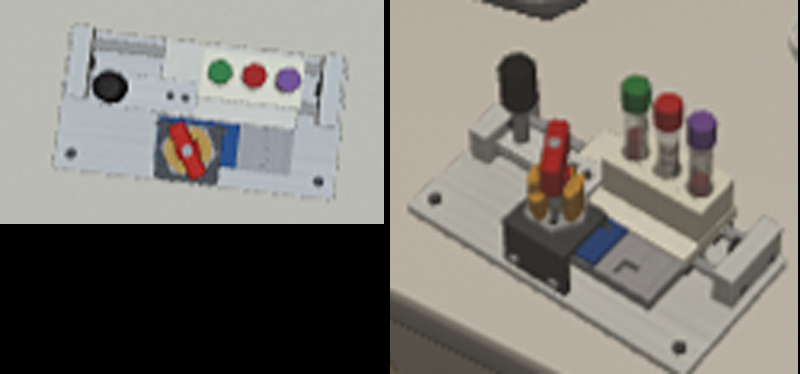

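The wing is back at its starting angle in both views, with its top centre at (553,143) in the side crop. The tubes are upright and the blue plate is under the bracket. I'll check the wing height numerically against the start picture.

```bash
python3 - <<'E'
import cv2,numpy as np
from h import camera_info
for n,(x,y) in(('side',(243,240)),('top',(258,259))):
    a=cv2.imread(f'pics/{n}0.png');b=cv2.imread(f'pics/{n[0]}3.png')
    f=lambda i:(lambda m:np.argwhere(m))((i[y-18:y+18,x-14:x+14,2]>110)&(i[y-18:y+18,x-14:x+14,1].astype(int)<70))
    A,B=f(a),f(b);print(n,len(A),A.mean(0),A.min(0),A.max(0),len(B),B.mean(0),B.min(0),B.max(0))
c=camera_info('side');T=np.linalg.inv(c['T'])
for z in(104,113):
    q=T@[457.5,281.6,z,1];print(z,c['fx']*q[0]/q[2]+c['cx'],c['fy']*q[1]/q[2]+c['cy'])
E
```

```text
side 77 [16.4  13.87] [ 8 10] [25 18] 76 [16.82 13.95] [ 9 10] [29 18]
top 89 [17.87 14.18] [10  9] [26 20] 96 [17.56 14.19] [9 9] [26 19]
104 242.8099924975902 236.42114622621318
113 242.65451889356748 233.00819290084826
```

The wing's height matches the start picture within half a pixel (riding on the plate would shift it 3.4 px), so the pin is fully home.

```bash
python3 -c "
from cell import *
print(finish_job())"
```

```text
the job is handed in; nothing more can be done
None
```

The job is handed in at about 41 s: the pin has dropped home in the blue plate's hole at about 49 mm, locking the carriage, with the tubes upright and the arm clear; I didn't re-check the cup, box and dish afterwards.

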